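# Put the fuel bowl away and latch both drawers

### The arm

A 7-joint arm with a two-finger parallel gripper is mounted at the origin on the work surface. World frame = base frame: x ahead of the robot, y to its left, z up, the work surface at z = 0. Lengths are in m, angles in rad, forces in N, time in s.
With the tool pointing down it reaches from about 0.425 to 0.95 m from the base axis. Payload 4.7 kg.
Tool frame: the origin (TCP) lies midway between the tips of the shut fingers; the grasp point (between the pads) lies 19 mm behind it; z points along the fingers, y is the line along which they close (so a half turn about z gives the same grasp; the last joint's range is limited). The gripper opens to 85 mm and grips with 20 to 120 N. Pads are 22 mm wide; open, the fingers measure 114 mm over their backs; the gripper's body (76 mm by 85 mm) begins 54 mm behind the grasp point. The pads swing forward as they close: fully open they stand 13 mm farther back than shut.
Start: joints at [-1.159, 0.469, -0.049, 1.532, 0.024, 1.141, -0.082], TCP at [0.288, 0.611, 0.231] pointing down, gripper open.
Joint ranges: [-2.59, 2.59], [-0.33, 1.99], [-1.39, 1.29], [0.1, 2.45], [-1.04, 4.18], [0.21, 1.99], [-2.66, 2.66]. Speed limits (rad/s): [2.57, 2.57, 3.14, 3.14, 3.14, 3.14, 3.14].

### API

Orientations are given as a 3x3 rotation matrix whose columns are the frame's x, y, z axes.
In Python, from rig import robot gives the robot as it stands. The module is installed in compiled form; this text tells all that it offers.
- The arm moves only by the tool move_arm, never from a script. Its argument "series" is a list of rows, each an object with "linear": the shift along the tool's x, y, z each as a share of 200 mm, from -1 to 1, a list of three; "angular": the turn, a rotation vector about the tool's x, y, z each as a share of 360 degrees, from -1 to 1, a list of three. A call has 1 to 5 rows; each row is the pose to reach, as a shift and turn from the pose commanded when the call began, along the tool's axes at that moment, turning the shorter way round; what a row does not reach only later rows make up. A row lasts 1/8 s, in which the tool goes at most 62.5 mm and 10.7 degrees, less where a joint would pass 70% of its speed; a pose out of reach is approached as far as the arm can. A call with a number of a shift or a turn outside -1 to 1 is refused whole. A call with a gripper value outside its range is refused whole. "grip" is the closure, from 0 (fully open) to 1 (shut), set as the call begins (left out, the last holds). The fingers move at their own pace and stop on an object; "grip_force" is the grip in N (left out, the last holds). Time passes only in rows, so rows that repeat a pose let the fingers close. It gives the time, the measured TCP pose, the force, the opening and the grip force at its end, in the units of the state.
- robot.sense(): the state, without advancing time (a new reading comes with each control period).
- robot.capture(name): name is "scene" or "top" or "wrist"; returns the picture (384x512x3 uint8, red, green, blue); there is no depth.
- robot.camera_info(name): a dict with "intrinsics" (3x3 intrinsics, pixels), "world_from_camera" (4x4, takes a point from camera to world coordinates). Camera axes: x right, y up, looking along -z (the intrinsics and any distortion apply to the point x, -y, -z); pixel columns grow to the right and rows downward; lengths in m; the calibration is good to about 2 mm. A picture is of the moment at which its call begins: read the wrist's pose just before it. camera_info takes no time and is no camera call; for the wrist camera it gives the pose at the moment of the call.
- robot.finish_job(): hands the job in; it is judged then, once.
Trained networks look in the newest picture that a camera, given by its name, has taken for a name from the list of things; names that differ only in an ending like _2 or _b are one class to them, and where a whole thing is asked for, a point or a joint stands for the part that bears it (a point fixed in the world has none). Each returns a list of dicts, best first, with "score" (0 to 1); they miss things now and then, are a little off and sometimes report something else, mostly with a low value. They report only what shows in the picture. A call takes as long as a camera call. They do not tell look-alikes from the thing itself.
- robot.recognise(camera, thing): "bbox" ([left, top, right, bottom] in pixels, round what is visible of it).
The state is a dict: "time": time; "q": joint angles; "qvel": joint speeds; "effort": joint torques, N m; "position": TCP position; "eef_rot": TCP orientation; "ft_force": force on the tool from outside, world axes, zero at the start; "torque": the same for the moment, N m; "opening": finger opening in m; "grip_force": force on a finger pad.
Only numpy, scipy, OpenCV 4.12 (cv2) and the standard library are available. Lean on these libraries where they do the work, as an engineer would, in place of code of your own. Each camera call takes 0.05 s, during which the arm holds its last target. There are 200 camera calls.

### The job

Two push-latch drawers stand on the carburettor bench: one is shut and empty, the other is full and has been left sprung out. Press the shut one to release it, lay the rectangular cast fuel bowl from the bench gently inside it, flat and the same way up as it lies now, and push both drawers home so that each one latches shut. Leave the other things on the bench as they are.

Things in the scene. Friction and masses are not known exactly. Their poses are not given: they have to be found in the camera images.
- empty_drawer (a joint): travel of the empty drawer in m: 0 latched shut, 0.12 sprung fully out, -0.013 pressed in to the stop. From latched, pressing it in to the stop and letting go lets it spring out; from out, pushing it in to the stop and letting go leaves it latched at 0. A push that ends short of -0.011 may change nothing. Spring 3 to 5 N, plus 2 N per 0.1 m/s of push; the stop is hard: stop at 14 N
- full_drawer (a joint): travel of the full drawer in m: 0 latched shut, 0.12 sprung fully out, -0.013 pressed in to the stop. From latched, pressing it in to the stop and letting go lets it spring out; from out, pushing it in to the stop and letting go leaves it latched at 0. A push that ends short of -0.011 may change nothing. Spring 3 to 5 N, plus 2 N per 0.1 m/s of push; the stop is hard: stop at 14 N
- empty_drawer_front (a point): centre of the outer face of the empty drawer's front plate: plain aluminium, 182 wide (y) x 64 high (from 6 to 70 mm above the bench), 10 thick; +x points into the case (the pressing direction). Latched, this face stands 25 mm before the case's front edge; fully out, 145 mm
- full_drawer_front (a point): centre of the outer face of the full drawer's front plate: plain aluminium, 182 wide (y) x 64 high (from 6 to 70 mm above the bench), 10 thick; +x points into the case (the pressing direction). Latched, this face stands 25 mm before the case's front edge; fully out, 145 mm
- empty_drawer_floor (a point): point on the empty drawer's floor (22 mm above the bench), on its centre line, 78 mm behind the front plate's outer face; moves with the drawer, +x into the case, z up. The inside runs from 68 mm before it to 72 mm behind it and is 162 wide (y); side walls 3 thick, 28 high, front plate 48 high above the floor. Fully out, the first 135 mm of the inside is clear of the case
- empty_drawer_case: grey sheet-steel drawer case 200 deep (x) x 190 wide (y) x 78 high, fixed to the bench; origin at the centre of its underside, +x points into the case away from the open front, so the drawer slides out along -x; the case's front edge is 100 mm from the origin; it holds the empty drawer, shut at the start. Either case may be on the left or the right
- full_drawer_case: grey sheet-steel drawer case 200 deep (x) x 190 wide (y) x 78 high, fixed to the bench; origin at the centre of its underside, +x points into the case away from the open front, so the drawer slides out along -x; the case's front edge is 100 mm from the origin; it holds the full drawer (black block, aluminium bar and three brass cups fixed inside), out at the start
- fuel_bowl: rectangular cast-aluminium fuel bowl, solid, 100 long (x) x 45 wide (y) x 30 high, about 0.3 kg, with a dark panel and four screw heads on top and a brass plug on one end; loose on the bench to the left or right; origin at the centre of its underside, z up
- pump_cover: round cast-aluminium pump cover, 76 in diameter, stem top 58 high; loose bystander on the other side from the bowl; origin at the centre of its underside
- screwdriver: red-handled screwdriver, 210 long, lying between robot and drawers; bystander; origin under its middle
- wrench: steel wrench, 190 long, lying between robot and drawers; bystander; origin under its middle
- solvent_tin: tin, 90 in diameter, 150 high, left of the drawers; bystander; origin at the centre of its underside
- socket: small steel socket, 28 in diameter, 32 high, on top of the empty drawer's case, near its middle; bystander
- jet_box: small cardboard box 50 x 80 x 20, on top of the full drawer's case, near its middle; bystander
Things that resemble listed ones, but are neither listed nor needed, are in the scene too. What is shaped like the fuel_bowl but brown or orange is not meant.

How it is judged:
On the way, in this order (a step that is already met when the one before it is completed fails the run):
1. the shut, empty drawer has been released and has slid out (value of joint empty_drawer above 0.1 m), for 0.1 s.
2. the fuel bowl lies flat inside the empty drawer while that is out, let go (x of fuel_bowl in the frame of empty_drawer_floor between -0.055 and 0.06 m and y of fuel_bowl in the frame of empty_drawer_floor between -0.07 and 0.07 m and z of fuel_bowl in the frame of empty_drawer_floor between -0.006 and 0.012 m and angle between fuel_bowl's own z axis and vertical below 0.2 rad and value of joint empty_drawer above 0.08 m and contact force between the fingers and fuel_bowl below 0.1 N and linear speed of fuel_bowl below 0.03 m/s), for 0.2 s.
At the end, for the whole second after the job is handed in: both drawers are latched shut (travel within 5 mm of latched) and still, and the fuel bowl lies inside the formerly empty drawer on its floor, right way up, tilted less than 0.2 rad (its middle between 55 mm before and 60 mm behind the floor point and within 70 mm to either side of it), at rest (value of joint empty_drawer between -0.005 and 0.005 m and value of joint full_drawer between -0.005 and 0.005 m and x of fuel_bowl in the frame of empty_drawer_floor between -0.055 and 0.06 m and y of fuel_bowl in the frame of empty_drawer_floor between -0.07 and 0.07 m and z of fuel_bowl in the frame of empty_drawer_floor between -0.006 and 0.012 m and angle between fuel_bowl's own z axis and vertical below 0.2 rad and linear speed of fuel_bowl below 0.02 m/s and velocity of joint each of empty_drawer, full_drawer below 0.01 m/s); the robot touches nothing.
It fails at once if the fuel bowl is dropped (falls freely at more than 0.8 m/s, about 30 mm) (linear speed of fuel_bowl above 0.8 m/s and contact force between anything else and fuel_bowl below 0.05 N).
It fails at once if another thing on the bench is moved by more than 40 mm (distance of any of pump_cover, screwdriver, wrench, solvent_tin, socket, jet_box from where it was at the start of the episode above 0.04 m).
It also fails if it takes over 72 s, if anything falls off the work surface, if the arm or the gripper's body presses on something with over 40 N, if the wrist force passes 120 N, or if a joint passes its speed limit or range.

## Working session

There is one attempt and no reset: what is moved stays moved. The work goes in short steps, Python scripts to look and compute and a tool call to move; the robot and the scene stay as the last step left them, time stands still between calls to the robot, and variables do not carry over. Pictures are saved under pics/ and viewed, at most 10 in all, crops included, and the job is handed in when it is done.

Besides the shell and the picture viewer there is one more tool, called after "Request:" in YAML: its name, and indented under it one key for each argument. move_arm: Moves the arm, as the interface text tells. Shift numbers are shares of 200 mm and turn numbers shares of 360 degrees, none past 1 either way. Its arguments: {"type":"object","properties":{"series":{"type":"array","items":{"type":"object","properties":{"linear":{"type":"array","items":{"type":"number"}},"angular":{"type":"array","items":{"type":"number"}}}}},"grip":{"type":"number"},"grip_force":{"type":"number"}},"required":["series"]}

```bash
mkdir -p pics
cat > h.py <<'E'
import numpy as np, cv2
from rig import robot
def ray(cam,u,v):
    i=robot.camera_info(cam);K=np.array(i["intrinsics"]);T=np.array(i["world_from_camera"])
    d=np.linalg.solve(K,[u,v,1.]);d=np.array([d[0],-d[1],-d[2]])
    return T[:3,3],T[:3,:3]@d
def at(cam,u,v,z):
    o,d=ray(cam,u,v);return o+d*(z-o[2])/d[2]
def proj(cam,p):
    i=robot.camera_info(cam);K=np.array(i["intrinsics"]);T=np.array(i["world_from_camera"])
    c=np.linalg.inv(T)@np.r_[p,1];x=K@np.array([c[0],-c[1],-c[2]]);return x[:2]/x[2]
def snap(cam,name):
    im=robot.capture(cam);cv2.imwrite(f"pics/{name}.png",im[:,:,::-1]);return im
E
python3 - <<'E'
from h import *
np.set_printoptions(precision=3,suppress=True)
a=snap("scene","s0");b=snap("top","t0")
cv2.imwrite("pics/both0.png",cv2.resize(np.hstack([a,b]),(800,300))[:,:,::-1])
for c in("top","scene"):
    print(c,np.array(robot.camera_info(c)["world_from_camera"]),robot.camera_info(c).keys())
for t in["fuel_bowl","empty_drawer_front","full_drawer_front","empty_drawer_case","full_drawer_case","pump_cover","solvent_tin"]:
    for r in robot.recognise("top",t)[:3]:print(t,np.round(r["bbox"]),round(r["score"],2),at("top",(r["bbox"][0]+r["bbox"][2])/2,(r["bbox"][1]+r["bbox"][3])/2,0.03))
s=robot.sense();print(s["time"],s["position"],s["eef_rot"],s["opening"])
E
```

```text
top [[-0.022  0.996 -0.084  0.408]
 [-1.    -0.022  0.004  0.135]
 [ 0.002  0.084  0.996  1.483]
 [ 0.     0.     0.     1.   ]] dict_keys(['intrinsics', 'world_from_camera'])
scene [[ 0.218 -0.763  0.608  1.19 ]
 [ 0.976  0.159 -0.15  -0.041]
 [ 0.018  0.626  0.779  0.92 ]
 [ 0.     0.     0.     1.   ]] dict_keys(['intrinsics', 'world_from_camera'])
fuel_bowl [172. 258. 204. 284.] 0.97 [0.275 0.358 0.03 ]
fuel_bowl [183. 209. 208. 235.] 0.91 [0.435 0.332 0.03 ]
fuel_bowl [ 90. 194. 123. 213.] 0.89 [0.504 0.627 0.03 ]
empty_drawer_front [228. 169. 287. 184.] 0.97 [0.584 0.123 0.03 ]
full_drawer_front [306. 159. 366. 206.] 0.57 [ 0.558 -0.138  0.03 ]
empty_drawer_case [220. 109. 284. 185.] 0.72 [0.684 0.139 0.03 ]
full_drawer_case [303. 101. 370. 202.] 0.9 [ 0.662 -0.143  0.03 ]
pump_cover [382. 223. 408. 242.] 0.66 [ 0.386 -0.329  0.03 ]
pump_cover [229. 170. 286. 187.] 0.56 [0.578 0.123 0.03 ]
solvent_tin [160. 140. 191. 173.] 0.88 [0.656 0.397 0.03 ]
0.45 [0.288 0.61  0.231] [[-0.904  0.427 -0.   ]
 [ 0.427  0.904 -0.   ]
 [ 0.    -0.    -1.   ]] 0.08530693038326895
```

View pics/t0.png

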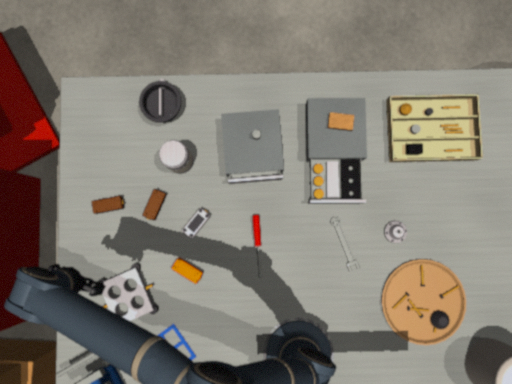

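View pics/s0.png

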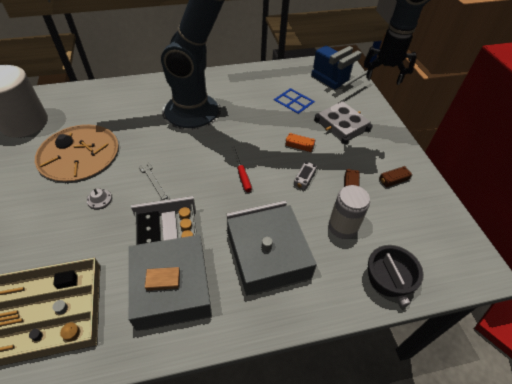

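The candidates for the bowl in the top view are: silver with a dark panel (197,222), brown (108,204), brown (154,204) and orange (187,270). Only the silver one fits the cast-aluminium description. The empty drawer is in the left case (252,145, socket on top), and the full one is on the right (335,150). I'll confirm in an enlarged crop.

Run:
```python
import cv2
b=cv2.imread("pics/t0.png")
cv2.imwrite("pics/c0.png",cv2.resize(b[95:245,175:375],None,fx=4,fy=4,interpolation=cv2.INTER_CUBIC))
```

```text
(no output)
```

View pics/c0.png

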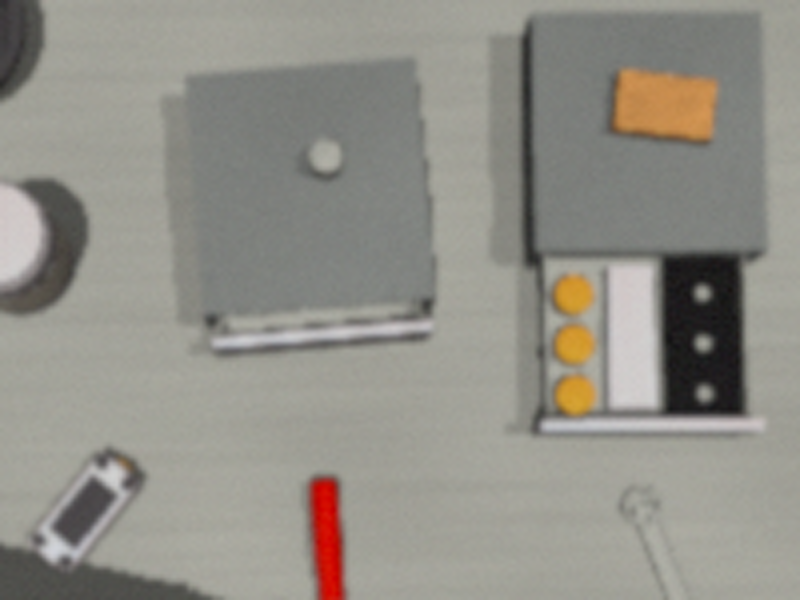

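The crop confirms it: a silver bowl with a dark panel and four screws, and a brass plug at its upper right end, centred at crop (88,508). The left drawer is shut and the right one is out.

Run:
```python
from h import *
np.set_printoptions(precision=4,suppress=True)
P=lambda u,v,z:at("top",175+(u+.5)/4-.5,95+(v+.5)/4-.5,z)
for n,pts,z in[("Ecase",[(187,76),(415,60),(434,310),(205,318)],.078),("Efront",[(213,346),(433,326)],.07),("Fcase",[(530,14),(760,14),(766,252),(538,255)],.078),("Ffront",[(540,426),(765,426)],.07),("bowl",[(110,450),(143,475),(70,568),(35,543)],.03),("socket",[(324,157)],.1),("scr",[(324,480)],.02),("wr",[(640,490)],.01)]:
    p=np.array([P(u,v,z) for u,v in pts]);print(n,p[:,:2].tolist() if 0 else p[:,:2].round(4).tolist(),"c",p.mean(0))
    if len(p)==4:print("  len",np.linalg.norm(p-np.roll(p,1,0),axis=1), "ang",[np.degrees(np.arctan2(*(b-a)[1::-1])).round(1) for a,b in zip(p,np.roll(p,-1,0))])
    if len(p)==2:print("  ang",np.degrees(np.arctan2(*(p[1]-p[0])[1::-1])),np.linalg.norm(p[1]-p[0]))
```

```text
Ecase [[0.7875, 0.2371], [0.7968, 0.0499], [0.5899, 0.0401], [0.5875, 0.2256]] c [0.6904 0.1382 0.078 ]
  len [0.2003 0.1874 0.2071 0.1856] ang [np.float64(-87.2), np.float64(-177.3), np.float64(90.8), np.float64(3.3)]
Efront [[0.5655, 0.22], [0.5779, 0.0407]] c [0.5717 0.1304 0.07  ]
  ang -86.03990325535678 0.1797668984424327
Fcase [[0.8333, -0.0456], [0.8292, -0.2348], [0.6315, -0.2311], [0.6331, -0.0457]] c [ 0.7317 -0.1393  0.078 ]
  len [0.2002 0.1892 0.1977 0.1854] ang [np.float64(-91.2), np.float64(178.9), np.float64(89.5), np.float64(0.0)]
Ffront [[0.4944, -0.0438], [0.4904, -0.2261]] c [ 0.4924 -0.1349  0.07  ]
  ang -91.27146259871265 0.18240609485710255
bowl [[0.4848, 0.3096], [0.4634, 0.2824], [0.3879, 0.3438], [0.4091, 0.3726]] c [0.4363 0.3271 0.03  ]
  len [0.0985 0.0346 0.0973 0.0358] ang [np.float64(-128.2), np.float64(140.9), np.float64(53.5), np.float64(-39.8)]
socket [[0.7128, 0.1265]] c [0.7128 0.1265 0.1   ]
scr [[0.4562, 0.1321]] c [0.4562 0.1321 0.02  ]
wr [[0.4422, -0.1338]] c [ 0.4422 -0.1338  0.01  ]
```

Request:
move_arm:
  series:
    - {"linear": [-0.25, -0.2, 0], "angular": [0, 0, -0.02]}
    - {"linear": [-0.5, -0.4, 0], "angular": [0, 0, -0.04]}
    - {"linear": [-0.75, -0.58, 0], "angular": [0, 0, -0.06]}
    - {"linear": [-1, -0.78, 0], "angular": [0, 0, -0.08]}
    - {"linear": [-1, -0.78, 0], "angular": [0, 0, -0.08]}
  grip: 1

```text
time: 1.08
position: [0.4058, 0.3785, 0.2316]
eef_rot: [[-0.999, -0.052, 0.002], [-0.052, 0.999, -0.002], [-0.001, -0.002, -1.0]]
ft_force: [0.4, 1.0, 1.6]
opening: 0.0003
grip_force: 0.0
```

```bash
cat >> h.py <<'E'
from scipy.spatial.transform import Rotation as Ro
def plan(p,yaw):
    "share numbers to reach TCP p, tool down, tool x at yaw (deg)"
    s=robot.sense();R=np.array(s["eef_rot"]);a=np.radians(yaw)
    x=np.array([np.cos(a),np.sin(a),0]);z=np.array([0,0,-1.]);G=np.c_[x,np.cross(z,x),z]
    print("t",round(s["time"],2),"pos",np.round(s["position"],4),"F",np.round(s["ft_force"],1),"lin",np.round(R.T@(np.array(p)-s["position"])/.2,3),"ang",np.round(Ro.from_matrix(R.T@G).as_rotvec()/2/np.pi,4))
E
python3 -c "
from h import *
plan([.53,.128,.13],183.5)"
```

```text
t 1.07 pos [0.4058 0.3785 0.2316] F [0.4 1.  1.6] lin [-0.554 -1.282  0.512] ang [-0.0003  0.0002 -0.0014]
```

Request:
move_arm:
  series:
    - {"linear": [-0.1, -0.25, 0]}
    - {"linear": [-0.2, -0.5, 0]}
    - {"linear": [-0.3, -0.75, 0]}
    - {"linear": [-0.4, -1, 0]}
    - {"linear": [-0.4, -1, 0]}

```text
schema error: expected keys linear, angular
```

Request:
move_arm:
  series:
    - {"linear": [-0.1, -0.2, 0.2]}
    - {"linear": [-0.15, -0.28, 0.45]}
    - {"linear": [-0.15, -0.28, 0.7]}
    - {"linear": [-0.15, -0.28, 0.9]}
    - {"linear": [-0.15, -0.28, 0.9]}

```text
schema error: expected keys linear, angular
```

```bash
python3 -c "
from h import *
plan([.53,.128,.05],183.5)
snap('wrist','w0')
print(robot.camera_info('wrist')['world_from_camera'])
for c in [(.568,.13,.07),(.568,.13,.006)]: print(proj('wrist',c))"
```

```text
t 1.07 pos [0.4058 0.3785 0.2316] F [0.4 1.  1.6] lin [-0.553 -1.282  0.912] ang [-0.0003  0.0002 -0.0014]
[[-5.41247298e-02 -9.50219103e-01 -3.06845514e-01  3.25975972e-01]
 [ 9.98533797e-01 -5.17759632e-02 -1.57957748e-02  3.76666573e-01]
 [-8.77775094e-04 -3.07250558e-01  9.51628249e-01  3.74061715e-01]
 [ 0.00000000e+00  0.00000000e+00  0.00000000e+00  1.00000000e+00]]
[ 45.00676705 290.21163392]
[ 75.56828292 261.95226138]
```

View pics/w0.png

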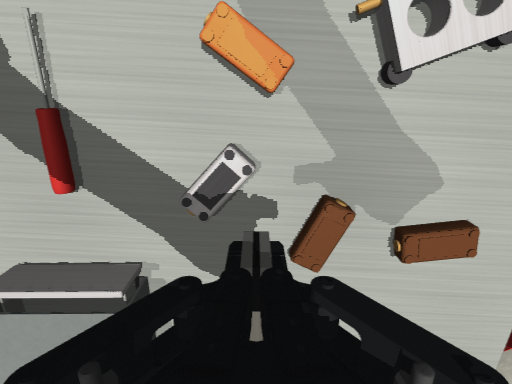

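The wrist view shows the silver bowl, with corners at about (232,143), (256,163), (207,220) and (182,200). The end of the screwdriver handle is at (62,192), and the left end of the shut drawer's front plate is at about (132,295).

```bash
python3 -c "
from h import *
np.set_printoptions(precision=4,suppress=True)
p=np.array([at('wrist',u,v,.028) for u,v in [(232,143),(256,163),(207,220),(182,200)]]);print(p,p.mean(0),np.degrees(np.arctan2(*(p[2]-p[1])[1::-1])),np.degrees(np.arctan2(*(p[3]-p[0])[1::-1])),np.linalg.norm(p-np.roll(p,1,0),axis=1))
print(at('wrist',62,192,.015),at('wrist',130,292,.07),at('wrist',5,293,.07))
"
```

```text
[[0.3814 0.3512 0.028 ]
 [0.4039 0.3808 0.028 ]
 [0.4821 0.322  0.028 ]
 [0.4564 0.2905 0.028 ]] [0.431  0.3361 0.028 ] -36.98333342195064 -38.965458967176446 [0.0965 0.0373 0.0978 0.0406]
[0.4588 0.1324 0.015 ] [0.5649 0.2342 0.07  ] [0.5748 0.08   0.07  ]
```

Request:
move_arm:
  series:
    - {"linear": [-0.1, -0.25, 0], "angular": [0, 0, 0]}
    - {"linear": [-0.2, -0.5, 0], "angular": [0, 0, 0]}
    - {"linear": [-0.3, -0.75, 0], "angular": [0, 0, 0]}
    - {"linear": [-0.4, -1, 0], "angular": [0, 0, 0]}
    - {"linear": [-0.4, -1, 0], "angular": [0, 0, 0]}

```text
time: 1.75
position: [0.4963, 0.1865, 0.2315]
eef_rot: [[-0.998, -0.055, 0.001], [-0.055, 0.998, -0.001], [-0.001, -0.001, -1.0]]
ft_force: [-0.2, -0.1, -1.2]
opening: 0.0
grip_force: 0.0
```

Request:
move_arm:
  series:
    - {"linear": [-0.1, -0.2, 0.2], "angular": [0, 0, 0]}
    - {"linear": [-0.15, -0.28, 0.45], "angular": [0, 0, 0]}
    - {"linear": [-0.15, -0.28, 0.7], "angular": [0, 0, 0]}
    - {"linear": [-0.15, -0.28, 0.9], "angular": [0, 0, 0]}
    - {"linear": [-0.15, -0.28, 0.9], "angular": [0, 0, 0]}

```text
time: 2.38
position: [0.5252, 0.1373, 0.0486]
eef_rot: [[-0.998, -0.065, -0.007], [-0.065, 0.998, -0.001], [0.007, -0.0, -1.0]]
ft_force: [-0.6, -0.2, 0.4]
opening: -0.0
grip_force: 0.0
```

```bash
python3 -c "
from h import *
plan([.553,.128,.05],183.5)"
```

```text
t 2.38 pos [0.5252 0.1373 0.0486] F [-0.6 -0.2  0.4] lin [-0.135 -0.055 -0.008] ang [-0.0001 -0.0011  0.0006]
```

Request:
move_arm:
  series:
    - {"linear": [-0.06, -0.03, 0], "angular": [0, 0, 0]}
    - {"linear": [-0.11, -0.03, 0], "angular": [0, 0, 0]}
    - {"linear": [-0.13, -0.03, 0], "angular": [0, 0, 0]}
    - {"linear": [-0.15, -0.03, 0], "angular": [0, 0, 0]}
    - {"linear": [-0.165, -0.03, 0], "angular": [0, 0, 0]}

```text
time: 3.0
position: [0.5606, 0.1315, 0.0514]
eef_rot: [[-0.998, -0.062, -0.002], [-0.062, 0.998, -0.0], [0.002, 0.0, -1.0]]
ft_force: [-3.4, -0.3, 2.6]
opening: 0.0
grip_force: 1.9
```

Request:
move_arm:
  series:
    - {"linear": [-0.01, 0, 0], "angular": [0, 0, 0]}
    - {"linear": [-0.02, 0, 0], "angular": [0, 0, 0]}
    - {"linear": [-0.03, 0, 0], "angular": [0, 0, 0]}

```text
time: 3.38
position: [0.5655, 0.1317, 0.051]
eef_rot: [[-0.998, -0.062, -0.004], [-0.062, 0.998, -0.0], [0.004, -0.0, -1.0]]
ft_force: [-4.5, -0.0, 2.3]
opening: -0.0001
grip_force: 2.5
```

Request:
move_arm:
  series:
    - {"linear": [-0.01, 0, 0], "angular": [0, 0, 0]}
    - {"linear": [-0.02, 0, 0], "angular": [0, 0, 0]}

```text
time: 3.62
position: [0.5692, 0.132, 0.051]
eef_rot: [[-0.998, -0.062, -0.004], [-0.062, 0.998, -0.001], [0.004, -0.0, -1.0]]
ft_force: [-5.5, -1.5, 3.5]
opening: -0.0002
grip_force: 2.9
```

Request:
move_arm:
  series:
    - {"linear": [-0.01, 0, 0], "angular": [0, 0, 0]}
    - {"linear": [-0.015, 0, 0], "angular": [0, 0, 0]}

```text
time: 3.88
position: [0.5723, 0.1322, 0.0509]
eef_rot: [[-0.998, -0.062, -0.004], [-0.062, 0.998, -0.001], [0.004, -0.0, -1.0]]
ft_force: [-6.0, -0.5, 4.1]
opening: -0.0001
grip_force: 2.8
```

Request:
move_arm:
  series:
    - {"linear": [-0.01, 0, 0], "angular": [0, 0, 0]}
    - {"linear": [-0.015, 0, 0], "angular": [0, 0, 0]}

```text
time: 4.12
position: [0.5753, 0.1323, 0.051]
eef_rot: [[-0.998, -0.062, -0.004], [-0.062, 0.998, -0.001], [0.004, -0.0, -1.0]]
ft_force: [-5.8, -0.9, 4.0]
opening: -0.0002
grip_force: 2.8
```

Request:
move_arm:
  series:
    - {"linear": [-0.01, 0, 0], "angular": [0, 0, 0]}

```text
time: 4.25
position: [0.5753, 0.1323, 0.0507]
eef_rot: [[-0.998, -0.062, -0.008], [-0.062, 0.998, -0.001], [0.009, -0.001, -1.0]]
ft_force: [-11.9, -1.0, 8.6]
opening: 0.0003
grip_force: 5.9
```

Request:
move_arm:
  series:
    - {"linear": [0.15, 0, 0], "angular": [0, 0, 0]}
    - {"linear": [0.35, 0, 0], "angular": [0, 0, 0]}
    - {"linear": [0.55, 0, 0], "angular": [0, 0, 0]}
    - {"linear": [0.72, 0, 0], "angular": [0, 0, 0]}
    - {"linear": [0.78, 0, -0.1], "angular": [0, 0, 0]}

```text
time: 4.88
position: [0.4208, 0.1223, 0.0705]
eef_rot: [[-0.998, -0.063, -0.003], [-0.063, 0.998, -0.001], [0.003, -0.001, -1.0]]
ft_force: [1.3, -0.2, 1.1]
opening: 0.0001
grip_force: 0.0
```

Request:
move_arm:
  series:
    - {"linear": [0, 0, -0.25], "angular": [0, 0, 0]}
    - {"linear": [0, 0.2, -0.5], "angular": [0, 0, 0]}
    - {"linear": [0, 0.5, -0.6], "angular": [0, 0, 0]}
    - {"linear": [0, 0.75, -0.6], "angular": [0, 0, 0]}
    - {"linear": [0, 1, -0.6], "angular": [0, 0, 0]}
  grip: 0

```text
time: 5.5
position: [0.4117, 0.3248, 0.1922]
eef_rot: [[-0.998, -0.062, 0.003], [-0.062, 0.998, 0.002], [-0.003, 0.002, -1.0]]
ft_force: [0.4, 0.3, 0.5]
opening: 0.0854
grip_force: 0.0
```

```bash
python3 -c "
from h import *
np.set_printoptions(precision=4,suppress=True)
b=snap('top','t1')
cv2.imwrite('pics/c1.png',cv2.resize(b[95:245,175:375,::-1],None,fx=4,fy=4,interpolation=cv2.INTER_CUBIC))
for r in robot.recognise('top','empty_drawer_front')[:2]:print(np.round(r['bbox']),r['score'])
plan([.434,.331,.13],141.5)"
```

```text
[230. 167. 288. 221.] 0.76
[381. 222. 408. 241.] 0.61
t 5.6 pos [0.41   0.3293 0.1918] F [-0.6 -0.6  0.7] lin [-0.12  -0.002  0.309] ang [ 0.0009 -0.      0.1182]
```

View pics/c1.png

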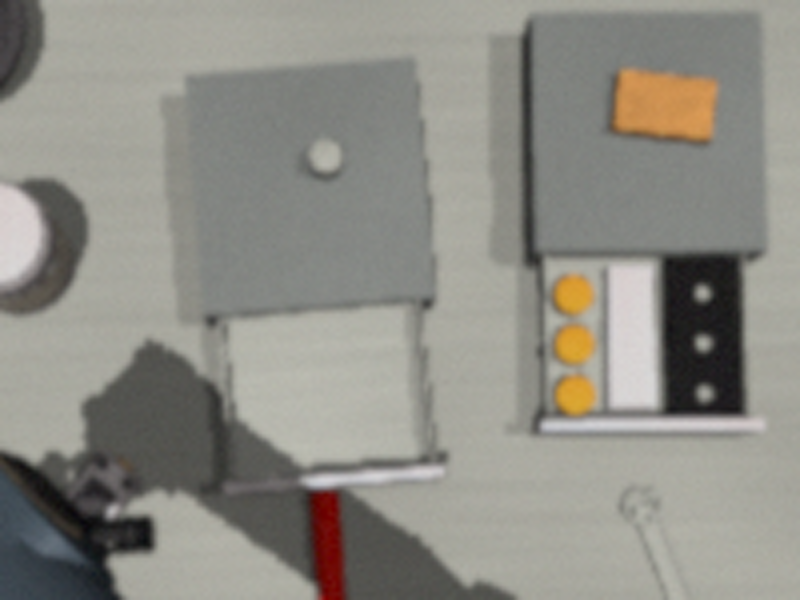

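The empty drawer is out (front plate at crop (225,487)–(445,464)), with the arm shadowing its left side. Next I'll go over the bowl and look from close by.

Request:
move_arm:
  series:
    - {"linear": [-0.12, 0, 0], "angular": [0, 0, 0.029]}
    - {"linear": [-0.12, 0, 0.05], "angular": [0, 0, 0.058]}
    - {"linear": [-0.12, 0, 0.1], "angular": [0, 0, 0.087]}
    - {"linear": [-0.12, 0, 0.15], "angular": [0, 0, 0.116]}
    - {"linear": [-0.12, 0, 0.15], "angular": [0, 0, 0.118]}

```text
time: 6.22
position: [0.4351, 0.3233, 0.1607]
eef_rot: [[-0.778, 0.628, -0.0], [0.628, 0.778, -0.001], [-0.0, -0.001, -1.0]]
ft_force: [-0.4, -0.1, 0.4]
opening: 0.0855
grip_force: 0.0
```

```bash
python3 -c "
from h import *
np.set_printoptions(precision=4,suppress=True)
P=lambda u,v,z:at('top',175+(u+.5)/4-.5,95+(v+.5)/4-.5,z)
print('front',P(225,488,.07),P(445,466,.07))
plan([.434,.331,.06],141.5)
b=snap('wrist','w1')
for q in [(.434,.331,.03)]:print(proj('wrist',q))
"
```

```text
front [0.4499 0.2123 0.07  ] [0.4637 0.0341 0.07  ]
t 6.22 pos [0.4351 0.3233 0.1607] F [-0.4 -0.1  0.4] lin [0.028 0.027 0.503] ang [-0.0002  0.0001 -0.0011]
[261.1124 174.0806]
```

View pics/w1.png

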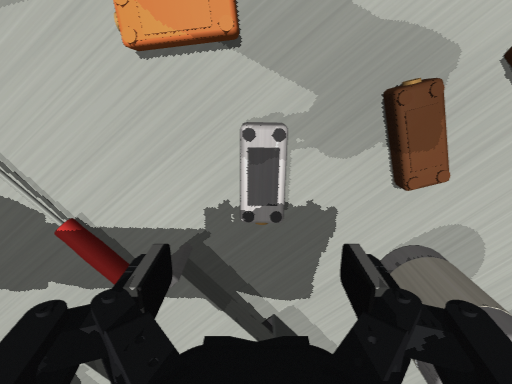

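The bowl lies centred at (263,173), aligned with the gripper. The fingers should clear the brown look-alike, whose left edge is at (386,140).

```bash
python3 -c "
from h import *
np.set_printoptions(precision=4,suppress=True)
p=np.array([at('wrist',u,v,.028) for u,v in [(241,124),(287,124),(286,222),(240,222)]]);c=p.mean(0)
print(c,np.linalg.norm(p-np.roll(p,1,0),axis=1),np.degrees(np.arctan2(*(p[0]-p[3])[1::-1])),np.degrees(np.arctan2(*(p[1]-p[2])[1::-1])))
R=np.array(robot.sense()['eef_rot'])
for q in [(386,95),(400,188)]:print('brown',R.T@(at('wrist',*q,.028)-c))
plan([c[0],c[1],.06],141.3)
"
```

```text
[0.4371 0.3315 0.028 ] [0.0986 0.0425 0.0986 0.0472] 139.60432582558917 142.36990995444773
brown [ 0.0746  0.1093 -0.    ]
brown [-0.0128  0.135   0.    ]
t 6.28 pos [0.4353 0.3237 0.1612] F [0.8 0.3 0.6] lin [0.018 0.036 0.506] ang [ 0.      0.0001 -0.0004]
```

Request:
move_arm:
  series:
    - {"linear": [0.02, 0.035, 0.25], "angular": [0, 0, 0]}
    - {"linear": [0.02, 0.035, 0.5], "angular": [0, 0, 0]}
    - {"linear": [0.02, 0.035, 0.68], "angular": [0, 0, 0]}
    - {"linear": [0.02, 0.035, 0.77], "angular": [0, 0, 0]}
    - {"linear": [0.02, 0.035, 0.785], "angular": [0, 0, 0]}

```text
time: 6.9
position: [0.4365, 0.3319, 0.004]
eef_rot: [[-0.778, 0.628, -0.0], [0.628, 0.778, -0.0], [0.0, -0.0, -1.0]]
ft_force: [0.1, 0.4, 0.7]
opening: 0.0852
grip_force: 0.0
```

Request:
move_arm:
  series:
    - {"linear": [0, 0, 0], "angular": [0, 0, 0]}
    - {"linear": [0, 0, 0], "angular": [0, 0, 0]}
    - {"linear": [0, 0, 0], "angular": [0, 0, 0]}
    - {"linear": [0, 0, 0], "angular": [0, 0, 0]}
  grip: 1
  grip_force: 40

```text
time: 7.4
position: [0.4369, 0.3323, 0.0057]
eef_rot: [[-0.778, 0.628, 0.001], [0.628, 0.778, 0.001], [-0.0, 0.002, -1.0]]
ft_force: [-0.6, -1.3, 5.7]
opening: 0.0442
grip_force: 43.1
```

Request:
move_arm:
  series:
    - {"linear": [0, 0, -0.1], "angular": [0, 0, 0]}
    - {"linear": [0, 0, -0.3], "angular": [0, 0, 0]}
    - {"linear": [0, 0, -0.5], "angular": [0, 0, 0]}
    - {"linear": [0, 0, -0.6], "angular": [0, 0, 0]}

```text
time: 7.9
position: [0.4368, 0.3325, 0.1265]
eef_rot: [[-0.778, 0.628, 0.002], [0.628, 0.778, 0.002], [-0.0, 0.003, -1.0]]
ft_force: [-0.1, -0.7, -4.5]
opening: 0.0442
grip_force: 42.2
```

```bash
python3 -c "
from h import *
plan([.525,.128,.125],183.7);s=robot.sense();print(s['opening'],s['grip_force'])"
```

```text
t 7.9 pos [0.4368 0.3325 0.1265] F [-0.1 -0.7 -4.5] lin [-0.985 -0.518  0.006] ang [ 0.0005  0.0002 -0.1184]
0.044212860841363326 42.2284197807312
```

Request:
move_arm:
  series:
    - {"linear": [-0.15, -0.08, 0], "angular": [0, 0, -0.02]}
    - {"linear": [-0.38, -0.2, 0], "angular": [0, 0, -0.045]}
    - {"linear": [-0.62, -0.32, 0], "angular": [0, 0, -0.07]}
    - {"linear": [-0.85, -0.45, 0], "angular": [0, 0, -0.095]}
    - {"linear": [-0.985, -0.52, 0], "angular": [0, 0, -0.118]}

```text
time: 8.52
position: [0.5245, 0.1235, 0.1241]
eef_rot: [[-0.998, -0.063, -0.0], [-0.063, 0.998, -0.001], [0.0, -0.001, -1.0]]
ft_force: [-0.1, 0.3, -3.2]
opening: 0.0442
grip_force: 42.2
```

Request:
move_arm:
  series:
    - {"linear": [0, 0, 0], "angular": [0, 0, 0]}
    - {"linear": [0, 0, 0], "angular": [0, 0, 0]}

```text
time: 8.78
position: [0.5236, 0.1278, 0.1241]
eef_rot: [[-0.998, -0.062, -0.001], [-0.062, 0.998, 0.001], [0.001, 0.001, -1.0]]
ft_force: [-0.6, 1.1, -2.9]
opening: 0.0444
grip_force: 42.2
```

```bash
python3 -c "
from h import *
plan([.525,.128,.045],183.7);s=robot.sense();print(s['opening'],s['grip_force'])
w=snap('wrist','w2')
print([proj('wrist',q).round() for q in [(.457,.123,.07),(.59,.133,.078),(.45,.21,.07),(.464,.034,.07)]])"
```

```text
t 8.78 pos [0.5236 0.1278 0.1241] F [-0.6  1.1 -2.9] lin [-0.007  0.     0.396] ang [ 0.0001 -0.0001 -0.0005]
0.0444450725577185 42.20401167869568
[array([254., 114.]), array([257., 294.]), array([389., 112.]), array([118., 116.])]
```

View pics/w2.png

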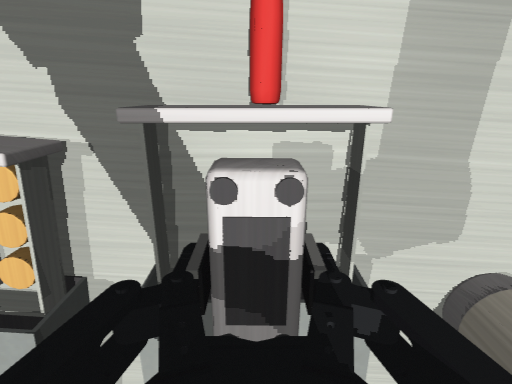

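The bowl hangs centred over the drawer: the front plate is at rows 107–122, the side walls are at about columns 155 and 355, and the bowl's near end is about 12 mm behind the plate. I'll lower it now.

Request:
move_arm:
  series:
    - {"linear": [-0.02, 0, 0.12], "angular": [0, 0, 0]}
    - {"linear": [-0.02, 0, 0.26], "angular": [0, 0, 0]}
    - {"linear": [-0.02, 0, 0.38], "angular": [0, 0, 0]}
    - {"linear": [-0.02, 0, 0.44], "angular": [0, 0, 0]}
    - {"linear": [-0.02, 0, 0.46], "angular": [0, 0, 0]}

```text
time: 9.45
position: [0.5278, 0.1284, 0.0319]
eef_rot: [[-0.998, -0.063, -0.001], [-0.063, 0.998, 0.0], [0.001, 0.0, -1.0]]
ft_force: [0.4, -0.1, -3.0]
opening: 0.0438
grip_force: 42.1
```

Request:
move_arm:
  series:
    - {"linear": [0, 0, 0.01], "angular": [0, 0, 0]}
    - {"linear": [0, 0, 0.015], "angular": [0, 0, 0]}

```text
time: 9.7
position: [0.5288, 0.1278, 0.03]
eef_rot: [[-0.998, -0.062, 0.001], [-0.062, 0.998, 0.001], [-0.001, 0.0, -1.0]]
ft_force: [0.3, -0.1, -3.0]
opening: 0.0444
grip_force: 42.1
```

Request:
move_arm:
  series:
    - {"linear": [0, 0, 0.005], "angular": [0, 0, 0]}
    - {"linear": [0, 0, 0.01], "angular": [0, 0, 0]}
    - {"linear": [0, 0, 0.01], "angular": [0, 0, 0]}

```text
time: 10.07
position: [0.5285, 0.1276, 0.0277]
eef_rot: [[-0.998, -0.062, 0.001], [-0.062, 0.998, 0.0], [-0.001, 0.0, -1.0]]
ft_force: [-0.7, -0.4, 0.3]
opening: 0.0444
grip_force: 42.5
```

Request:
move_arm:
  series:
    - {"linear": [0, 0, 0], "angular": [0, 0, 0]}
    - {"linear": [0, 0, 0], "angular": [0, 0, 0]}
    - {"linear": [0, 0, 0], "angular": [0, 0, 0]}
    - {"linear": [0, 0, 0], "angular": [0, 0, 0]}
  grip: 0.3

```text
time: 10.58
position: [0.5283, 0.1276, 0.0273]
eef_rot: [[-0.998, -0.062, 0.0], [-0.062, 0.998, 0.0], [-0.0, 0.0, -1.0]]
ft_force: [-0.4, -0.2, -0.8]
opening: 0.06
grip_force: 0.0
```

Request:
move_arm:
  series:
    - {"linear": [0, 0, -0.05], "angular": [0, 0, 0]}
    - {"linear": [0, 0, -0.2], "angular": [0, 0, 0]}
    - {"linear": [0, 0, -0.4], "angular": [0, 0, 0]}
    - {"linear": [0, 0, -0.55], "angular": [0, 0, 0]}
    - {"linear": [0, 0, -0.55], "angular": [0, 0, 0]}

```text
time: 11.2
position: [0.5301, 0.128, 0.1404]
eef_rot: [[-0.998, -0.062, 0.006], [-0.062, 0.998, 0.002], [-0.006, 0.002, -1.0]]
ft_force: [-0.1, 0.2, -0.2]
opening: 0.0599
grip_force: 0.0
```

```bash
python3 -c "
from h import *
plan([.415,.123,.045],183.7);s=robot.sense();print(s['opening'],s['grip_force'])
w=snap('wrist','w3')"
```

```text
t 11.2 pos [0.5301 0.128  0.1404] F [-0.1  0.2 -0.2] lin [0.579 0.01  0.474] ang [ 0.0003  0.001  -0.0005]
0.059898283609034146 0.0
```

View pics/w3.png

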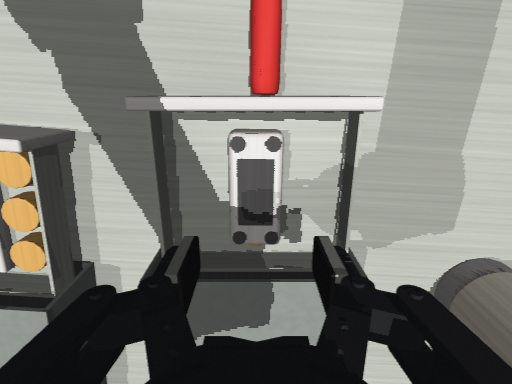

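The bowl lies flat in the drawer and is let go, at (256,187) inside the drawer outline. Next I'll go round in front of the plate.

Request:
move_arm:
  series:
    - {"linear": [0.18, 0, 0], "angular": [0, 0, 0]}
    - {"linear": [0.4, 0.01, 0], "angular": [0, 0, 0]}
    - {"linear": [0.54, 0.01, 0.05], "angular": [0, 0, 0]}
    - {"linear": [0.54, 0.01, 0.25], "angular": [0, 0, 0]}
    - {"linear": [0.54, 0.01, 0.4], "angular": [0, 0, 0]}
  grip: 1

```text
time: 11.88
position: [0.4188, 0.1224, 0.0556]
eef_rot: [[-0.998, -0.062, -0.002], [-0.062, 0.998, -0.001], [0.002, -0.001, -1.0]]
ft_force: [1.0, -0.6, 0.5]
opening: 0.0001
grip_force: 0.0
```

Request:
move_arm:
  series:
    - {"linear": [0, 0, 0.05], "angular": [0, 0, 0]}
    - {"linear": [0, 0, 0.05], "angular": [0, 0, 0]}

```text
time: 12.12
position: [0.4198, 0.1227, 0.0467]
eef_rot: [[-0.998, -0.062, -0.002], [-0.062, 0.998, -0.001], [0.002, -0.001, -1.0]]
ft_force: [0.5, 0.3, 0.1]
opening: 0.0002
grip_force: 0.0
```

Request:
move_arm:
  series:
    - {"linear": [-0.04, 0, 0], "angular": [0, 0, 0]}
    - {"linear": [-0.08, 0, 0], "angular": [0, 0, 0]}
    - {"linear": [-0.12, 0, 0], "angular": [0, 0, 0]}
    - {"linear": [-0.16, 0, 0], "angular": [0, 0, 0]}
    - {"linear": [-0.2, 0, 0], "angular": [0, 0, 0]}

```text
time: 12.75
position: [0.4595, 0.1252, 0.0472]
eef_rot: [[-0.998, -0.062, -0.003], [-0.062, 0.998, -0.001], [0.003, -0.0, -1.0]]
ft_force: [-5.2, -0.6, 3.8]
opening: -0.0
grip_force: 2.5
```

Request:
move_arm:
  series:
    - {"linear": [-0.04, 0, 0], "angular": [0, 0, 0]}
    - {"linear": [-0.08, 0, 0], "angular": [0, 0, 0]}
    - {"linear": [-0.13, 0, 0], "angular": [0, 0, 0]}
    - {"linear": [-0.18, 0, 0], "angular": [0, 0, 0]}
    - {"linear": [-0.23, 0, 0], "angular": [0, 0, 0]}

```text
time: 13.38
position: [0.5054, 0.1279, 0.0471]
eef_rot: [[-0.998, -0.062, -0.003], [-0.062, 0.998, -0.001], [0.003, -0.0, -1.0]]
ft_force: [-6.1, -0.0, 4.5]
opening: 0.0001
grip_force: 2.9
```

Request:
move_arm:
  series:
    - {"linear": [-0.05, 0, 0], "angular": [0, 0, 0]}
    - {"linear": [-0.1, 0, 0], "angular": [0, 0, 0]}
    - {"linear": [-0.15, 0, 0], "angular": [0, 0, 0]}
    - {"linear": [-0.2, 0, 0], "angular": [0, 0, 0]}
    - {"linear": [-0.24, 0, 0], "angular": [0, 0, 0]}

```text
time: 14.0
position: [0.5534, 0.1309, 0.0471]
eef_rot: [[-0.998, -0.062, -0.003], [-0.062, 0.998, -0.001], [0.003, -0.0, -1.0]]
ft_force: [-6.2, 0.6, 5.4]
opening: 0.0001
grip_force: 2.9
```

Request:
move_arm:
  series:
    - {"linear": [-0.03, 0, 0], "angular": [0, 0, 0]}
    - {"linear": [-0.055, 0, 0], "angular": [0, 0, 0]}
    - {"linear": [-0.075, 0, 0], "angular": [0, 0, 0]}
    - {"linear": [-0.09, 0, 0], "angular": [0, 0, 0]}
    - {"linear": [-0.1, 0, 0], "angular": [0, 0, 0]}

```text
time: 14.62
position: [0.573, 0.1321, 0.0471]
eef_rot: [[-0.998, -0.062, -0.003], [-0.062, 0.998, -0.001], [0.003, -0.0, -1.0]]
ft_force: [-5.4, -0.5, 5.2]
opening: 0.0
grip_force: 2.9
```

Request:
move_arm:
  series:
    - {"linear": [-0.01, 0, 0], "angular": [0, 0, 0]}
    - {"linear": [-0.015, 0, 0], "angular": [0, 0, 0]}

```text
time: 14.88
position: [0.5751, 0.1322, 0.047]
eef_rot: [[-0.998, -0.062, -0.005], [-0.062, 0.998, -0.001], [0.005, -0.001, -1.0]]
ft_force: [-9.2, -0.9, 6.5]
opening: 0.0001
grip_force: 4.3
```

Request:
move_arm:
  series:
    - {"linear": [-0.005, 0, 0], "angular": [0, 0, 0]}
    - {"linear": [0.02, 0, 0], "angular": [0, 0, 0]}
    - {"linear": [0.06, 0, 0], "angular": [0, 0, 0]}
    - {"linear": [0.12, 0, 0], "angular": [0, 0, 0]}
    - {"linear": [0.25, 0, 0], "angular": [0, 0, 0]}

```text
time: 15.5
position: [0.5285, 0.1296, 0.0478]
eef_rot: [[-0.998, -0.061, 0.004], [-0.061, 0.998, 0.001], [-0.004, 0.001, -1.0]]
ft_force: [-0.5, 0.4, -1.4]
opening: -0.0001
grip_force: 0.0
```

Request:
move_arm:
  series:
    - {"linear": [0.1, 0, 0], "angular": [0, 0, 0]}
    - {"linear": [0.25, 0, -0.2], "angular": [0, 0, 0]}
    - {"linear": [0.35, 0, -0.45], "angular": [0, 0, 0]}
    - {"linear": [0.35, 0, -0.5], "angular": [0, 0, 0]}

```text
time: 16.0
position: [0.4584, 0.1258, 0.1506]
eef_rot: [[-0.998, -0.062, 0.008], [-0.062, 0.998, 0.003], [-0.008, 0.002, -1.0]]
ft_force: [0.9, 0.7, 0.1]
opening: -0.0001
grip_force: 0.0
```

```bash
python3 -c "
from h import *
plan([.455,-.135,.14],178.8)
b=snap('top','t2');w=snap('wrist','w4')
cv2.imwrite('pics/c2.png',np.hstack([cv2.resize(b[95:245,205:375,::-1],(425,375)),cv2.resize(w[:,:,::-1],(375,375))]))"
```

```text
t 16.0 pos [0.4584 0.1258 0.1506] F [0.9 0.7 0.1] lin [ 0.099 -1.301  0.05 ] ang [0.0004 0.0012 0.0133]
```

View pics/c2.png

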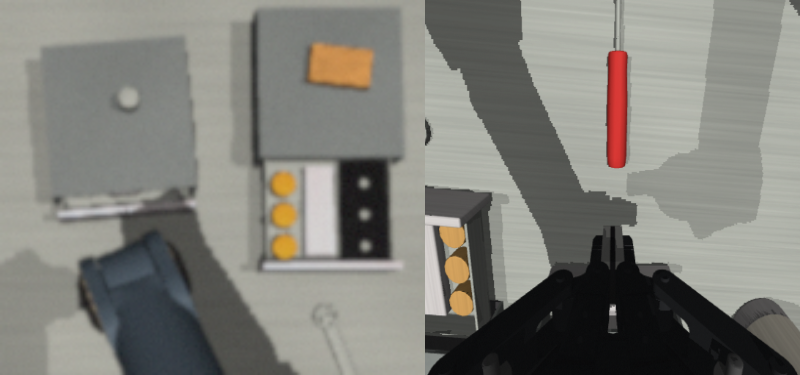

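The top view (left) shows the empty drawer shut again with its gap to the case as at the start. Next is the full drawer.

Request:
move_arm:
  series:
    - {"linear": [0.03, -0.25, 0], "angular": [0, 0, 0.013]}
    - {"linear": [0.05, -0.5, 0], "angular": [0, 0, 0.013]}
    - {"linear": [0.07, -0.75, 0], "angular": [0, 0, 0.013]}
    - {"linear": [0.09, -1, 0], "angular": [0, 0, 0.013]}
    - {"linear": [0.09, -1, 0], "angular": [0, 0, 0.013]}

```text
time: 16.73
position: [0.4511, -0.08, 0.1459]
eef_rot: [[-1.0, 0.028, -0.002], [0.028, 1.0, -0.002], [0.002, -0.002, -1.0]]
ft_force: [-0.3, 0.3, -1.2]
opening: -0.0003
grip_force: 0.0
```

Request:
move_arm:
  series:
    - {"linear": [0.02, -0.2, 0], "angular": [0, 0, 0]}
    - {"linear": [0.03, -0.3, 0.15], "angular": [0, 0, 0]}
    - {"linear": [0.03, -0.3, 0.35], "angular": [0, 0, 0]}
    - {"linear": [0.03, -0.3, 0.5], "angular": [0, 0, 0]}
    - {"linear": [0.03, -0.3, 0.5], "angular": [0, 0, 0]}

```text
time: 17.35
position: [0.4426, -0.1343, 0.0446]
eef_rot: [[-1.0, 0.019, -0.006], [0.019, 1.0, 0.001], [0.006, 0.001, -1.0]]
ft_force: [0.3, -0.4, 0.3]
opening: 0.0004
grip_force: 0.0
```

Request:
move_arm:
  series:
    - {"linear": [-0.06, 0, 0], "angular": [0, 0, 0]}
    - {"linear": [-0.12, 0, 0], "angular": [0, 0, 0]}
    - {"linear": [-0.17, 0, 0], "angular": [0, 0, 0]}
    - {"linear": [-0.22, 0, 0], "angular": [0, 0, 0]}
    - {"linear": [-0.28, 0, 0], "angular": [0, 0, 0]}

```text
time: 17.98
position: [0.4987, -0.1364, 0.0471]
eef_rot: [[-1.0, 0.02, -0.005], [0.02, 1.0, 0.001], [0.005, 0.001, -1.0]]
ft_force: [-5.4, 0.8, 4.8]
opening: 0.0003
grip_force: 2.9
```

Request:
move_arm:
  series:
    - {"linear": [-0.05, 0, 0], "angular": [0, 0, 0]}
    - {"linear": [-0.1, 0, 0], "angular": [0, 0, 0]}
    - {"linear": [-0.15, 0, 0], "angular": [0, 0, 0]}
    - {"linear": [-0.2, 0, 0], "angular": [0, 0, 0]}
    - {"linear": [-0.25, 0, 0], "angular": [0, 0, 0]}

```text
time: 18.6
position: [0.5488, -0.1372, 0.0471]
eef_rot: [[-1.0, 0.02, -0.005], [0.02, 1.0, 0.001], [0.005, 0.001, -1.0]]
ft_force: [-4.9, 0.4, 5.1]
opening: 0.0002
grip_force: 2.9
```

Request:
move_arm:
  series:
    - {"linear": [-0.05, 0, 0], "angular": [0, 0, 0]}
    - {"linear": [-0.1, 0, 0], "angular": [0, 0, 0]}
    - {"linear": [-0.15, 0, 0], "angular": [0, 0, 0]}
    - {"linear": [-0.2, 0, 0], "angular": [0, 0, 0]}
    - {"linear": [-0.24, 0, 0], "angular": [0, 0, 0]}

```text
time: 19.23
position: [0.5969, -0.138, 0.0471]
eef_rot: [[-1.0, 0.02, -0.005], [0.02, 1.0, 0.001], [0.005, 0.001, -1.0]]
ft_force: [-6.4, 1.7, 4.5]
opening: 0.0002
grip_force: 3.0
```

Request:
move_arm:
  series:
    - {"linear": [-0.02, 0, 0], "angular": [0, 0, 0]}
    - {"linear": [-0.04, 0, 0], "angular": [0, 0, 0]}
    - {"linear": [-0.055, 0, 0], "angular": [0, 0, 0]}
    - {"linear": [-0.065, 0, 0], "angular": [0, 0, 0]}

```text
time: 19.73
position: [0.6099, -0.1383, 0.0471]
eef_rot: [[-1.0, 0.02, -0.004], [0.02, 1.0, 0.001], [0.004, 0.001, -1.0]]
ft_force: [-6.5, 1.8, 3.4]
opening: 0.0
grip_force: 2.9
```

Request:
move_arm:
  series:
    - {"linear": [-0.01, 0, 0], "angular": [0, 0, 0]}
    - {"linear": [-0.015, 0, 0], "angular": [0, 0, 0]}

```text
time: 19.98
position: [0.613, -0.1383, 0.0471]
eef_rot: [[-1.0, 0.02, -0.004], [0.02, 1.0, 0.001], [0.004, 0.001, -1.0]]
ft_force: [-5.3, 1.2, 3.9]
opening: 0.0001
grip_force: 2.8
```

Request:
move_arm:
  series:
    - {"linear": [-0.01, 0, 0], "angular": [0, 0, 0]}

```text
time: 20.1
position: [0.6144, -0.1384, 0.0471]
eef_rot: [[-1.0, 0.02, -0.005], [0.02, 1.0, 0.001], [0.005, 0.001, -1.0]]
ft_force: [-8.3, 1.4, 5.7]
opening: -0.0003
grip_force: 4.3
```

Request:
move_arm:
  series:
    - {"linear": [-0.008, 0, 0], "angular": [0, 0, 0]}

```text
time: 20.23
position: [0.6147, -0.1384, 0.047]
eef_rot: [[-1.0, 0.02, -0.008], [0.02, 1.0, 0.002], [0.008, 0.001, -1.0]]
ft_force: [-11.9, 0.9, 7.9]
opening: 0.0001
grip_force: 5.7
```

At the stop (11.9 N, position held). Retreating and lifting clear.

Request:
move_arm:
  series:
    - {"linear": [0.02, 0, 0], "angular": [0, 0, 0]}
    - {"linear": [0.06, 0, 0], "angular": [0, 0, 0]}
    - {"linear": [0.12, 0, 0], "angular": [0, 0, 0]}
    - {"linear": [0.25, 0, 0], "angular": [0, 0, 0]}
    - {"linear": [0.4, 0, 0], "angular": [0, 0, 0]}

```text
time: 20.85
position: [0.5384, -0.1377, 0.0477]
eef_rot: [[-1.0, 0.02, 0.003], [0.02, 1.0, -0.001], [-0.003, -0.001, -1.0]]
ft_force: [-0.7, -0.3, 0.6]
opening: -0.0
grip_force: 0.0
```

Request:
move_arm:
  series:
    - {"linear": [0.2, 0, -0.2], "angular": [0, 0, 0]}
    - {"linear": [0.35, 0, -0.5], "angular": [0, 0, 0]}
    - {"linear": [0.35, 0, -0.8], "angular": [0, 0, 0]}
    - {"linear": [0.35, 0, -0.8], "angular": [0, 0, 0]}

```text
time: 21.35
position: [0.4714, -0.1371, 0.2128]
eef_rot: [[-1.0, 0.021, 0.014], [0.021, 1.0, -0.002], [-0.014, -0.002, -1.0]]
ft_force: [0.4, -0.6, -0.1]
opening: 0.0003
grip_force: 0.0
```

```bash
python3 -c "
from h import *
a=snap('top','t3');b=snap('scene','s3')
cv2.imwrite('pics/c3.png',np.hstack([cv2.resize(a[95:245,175:375,::-1],(500,375)),cv2.resize(b[130:355,90:330,::-1],(300,281)) if 0 else cv2.resize(b[180:330,100:320,::-1],(300,375))]))
s=robot.sense();print(s['time'],s['ft_force'])"
```

```text
21.45 [ 0.20157899  0.20375487 -0.28334318]
```

View pics/c3.png

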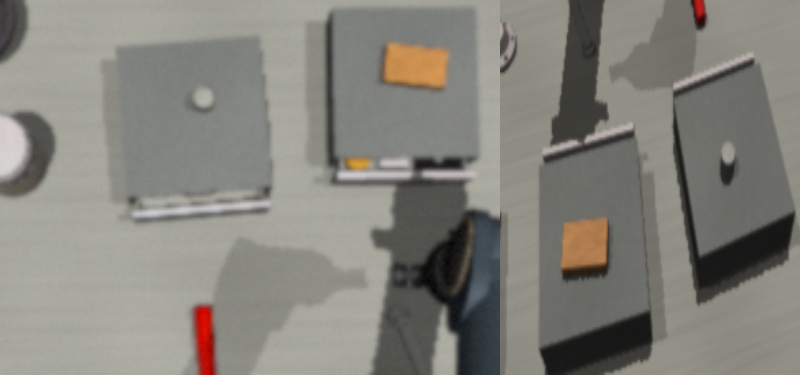

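Both drawers are shut with the same small gap (left front at (200,211), right front at (405,176)), the bystanders are in place, and the arm is clear.

```bash
python3 -c "
from rig import robot
print(robot.finish_job())"
```

```text
the job is handed in; nothing more can be done
None
```

I laid the fuel bowl flat in the formerly empty drawer, pushed both drawers home so they look latched shut in the last pictures, and handed the job in at about 21 s; no verdict came back.

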